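# Home the inlay board in its jig and turn the button over it

### The arm

A 7-joint arm with a two-finger parallel gripper is mounted at the origin on the work surface. World frame = base frame: x ahead of the robot, y to its left, z up, the work surface at z = 0. Lengths are in m, angles in rad, forces in N, time in s.
With the tool pointing down it reaches from about 0.4 to 0.85 m from the base axis. Payload 6.9 kg.
Tool frame: the origin (TCP) lies between the finger pads; the fingertips stand 14 mm ahead of it and the grasp point (between the pads) lies 5 mm behind it (ctrl.finger_overhang is the z of the fingertips in the tool frame, in m); z points along the fingers, y is the line along which they close (so a half turn about z gives the same grasp; the last joint's range is limited). The gripper opens to 85 mm and grips with 20 to 120 N. Pads are 22 mm wide; open, the fingers measure 114 mm over their backs; the gripper's body (76 mm by 85 mm) begins 54 mm behind the grasp point. The pads swing forward as they close: fully open they stand 13 mm farther back than shut.
Start: joints at [-1.198, 0.507, -0.238, 1.5, 0.126, 1.149, -0.155], TCP at [0.165, 0.603, 0.245] pointing down, gripper open.
Joint ranges: [-3.08, 3.08], [-0.24, 2.05], [-1.43, 1.35], [0, 2.5], [-1.52, 4.66], [0.17, 1.96], [-2.89, 2.89]. Speed limits (rad/s): [2.39, 2.39, 3.14, 3.14, 3.14, 3.14, 3.14].

### API

Orientations are given as a unit quaternion [w, x, y, z].
In Python, from plant import ctrl gives the robot as it stands.
- The arm moves only by the tool servo_tool, never from a script. Its argument "plan" is a list of rows, each a list of 6 numbers: the shift along the world's x, y, z in units of 40 mm (1.0 is 40 mm), then the turn, a rotation vector about the world's x, y, z in units of 5 degrees (1.0 is 5 degrees). In form: [[tx, ty, tz, ax, ay, az], ...]. A call has exactly 10 rows; each row shifts and turns the commanded pose from where the row before left it; what a row does not reach is not made up. A row lasts 1/10 s, in which the tool goes at most 50 mm and 8.59 degrees, less where a joint would pass 70% of its speed; a pose out of reach is approached as far as the arm can. A call is refused whole if a number of a shift passes 1 or a number of a turn 1, either way. A call with a gripper value outside its range is refused whole. "claw" is the closure, from -1 (fully open) to 1 (shut), set as the call begins (left out, the last holds). The fingers move at their own pace and stop on an object; "force" is the grip in N (left out, the last holds). Time passes only in rows, so rows that do not move let the fingers close, or fill a call up. It gives the time, the measured TCP pose, the force, the opening and the grip force at its end, in the units of the state.
- ctrl.state(): the state, without advancing time (a new reading comes with each control period).
- ctrl.get_image(name): name is "scene" or "top" or "wrist"; returns the picture (400x640x3 uint8, red, green, blue); there is no depth.
- ctrl.camera_info(name): a dict with "fx", "fy", "cx", "cy" (pixels), "R" (3x3) and "t" (3): a world point X has camera coordinates R X + t; the wrist camera has in their place "T_tool_cam" (4x4, takes a point from camera to tool coordinates, whose origin is the TCP and whose axes are the flange's). Camera axes: x right, y down, z forward; pixel columns grow to the right and rows downward; lengths in m; the calibration is good to about 2 mm. A picture is of the moment at which its call begins: read the wrist's pose just before it. camera_info takes no time and is no camera call.
- ctrl.job_done(): hands the job in; it is judged then, once.
The state is a dict: "time": time; "q": joint angles; "qvel": joint speeds; "joint_torque": joint torques, N m; "position": TCP position; "orientation": TCP orientation; "force": force on the tool from outside, world axes, zero at the start; "moment": the same for the moment, N m; "grip_width": finger opening in m; "gripper_force": force on a finger pad.
Only numpy, scipy, OpenCV 4.12 (cv2) and the standard library are available. Lean on these libraries where they do the work, as an engineer would, in place of code of your own. Each camera call takes 0.05 s, during which the arm holds its last target. There are 200 camera calls.

### The job

With a fingertip, push the inlay board along the rails of the jig until you feel it drop into its locating notch and it lies flush; do not lift it and do not force it. Then push the wooden turn-button round with a fingertip until it lies square across the board, take your hand away, and leave the mug, jar and screwdriver where they are.

Things in the scene. Friction and masses are not known exactly. Their poses are not given: they have to be found in the camera images.
- jig: Wooden jig fixed to the bench, 390 x 170 mm (x -220 to 170). Origin: on the bench, on its centreline; x along the rails, the way the board must slide; y to the left of that; z up. 10 mm base plate; two rails, |y| 32 to 62 mm, tops at z 30, with a channel between (|y| under 32) open at both ends; outside them guide fences, |y| 61.5 to 73.5, tops at z 45.
- seat (a point): Where the board's origin lies when home in the notch: jig x 70, y 0, z 30 mm; axes as the jig. The notch is four 26 mm long pockets in the rail tops, 50 mm ahead of this point in the rails' outer halves and 50 mm behind it in their inner halves. Pocket walls stop the homed board.
- board: Loose pale wooden board 150 (x) x 120 (y) x 15 (z) mm, 0.33 to 0.63 kg, stone inlay on top (2 mm proud, right half). Origin: centre of the plank's underside; axes as the jig, 1.5 mm side play. Riding on the rails, its origin is at z 38 mm, top at 53; home, it drops level to z 30, top at 45, flush with the fences. Starts 100 to 180 mm short of the seat (jig -x side).
- push_edge (a point): Middle of the board's rear edge face, the face to push: board x -75, y 0, z 7.5 mm (half thickness); axes as the board. The board slides with 1 to 4 N. Under it are four feet 20 mm long, 8 mm high, front pair (x 50) wide-set, rear pair (x -50) narrow-set, that fit the pockets with 3 mm play fore and aft. Keep pushes below about 25 N.
- button (a joint): Turn-button angle, rad. 0: arm along jig +x, beside the fence; grows clockwise seen from above; 1.57 (hard stop): arm points to jig -y, square across the board. Starts -0.25 to 0.1, stays where left, needs 0.05 N m. It passes 3 mm over a homed board; a board still riding on the rails blocks it.
- pivot (a point): Axis of the turn-button, at mid-height of its arm: jig x 70, y 90, z 56 mm; axes as the jig. Its post below, 40 x 34 mm, stands outside the left fence, top at z 47 mm.
- button_tip (a point): End of the turn-button's dark wooden arm, on its centreline at mid-height, 70 mm from the pivot; x axis along the arm outwards. The arm is 18 mm wide and 16 mm high, underside at z 48, top at z 64 mm.
- mug: Bystander: white mug, 76 mm across, 85 mm high, just beyond the far end of the rails; origin at its foot.
- jar: Bystander: small closed jar, 60 mm across, 80 mm high, beside the jig on the side away from the turn-button; origin at its foot.
- screwdriver: Bystander: red-handled screwdriver, 200 mm long, lying beside the jig, about 140 mm out from the jig's centreline on the turn-button's side, towards the start end; origin under its middle.
Mind the look-alikes: they are no part of the job. Of the things shaped like the board, the wooden one is meant.

How it is judged:
On the way, in this order (a step that is already met when the one before it is completed fails the run):
1. the board has dropped home into the notch, the button not yet turned over it (z of board in the frame of seat between -0.003 and 0.003 m and x of board in the frame of seat between -0.006 and 0.006 m and angle between board's own z axis and vertical below 0.04 rad and value of joint button below 1 rad), for 0.2 s.
2. the turn-button lies across the board (value of joint button above 1.3 rad), for 0.2 s.
At the end, for the whole second after the job is handed in: The board lies in the notch, within 6 mm of the seat along the rails and 3 mm in height, level within 0.04 rad and at rest; the turn-button stands at more than 1.3 rad (square across the board is 1.57) (z of board in the frame of seat between -0.003 and 0.003 m and x of board in the frame of seat between -0.006 and 0.006 m and angle between board's own z axis and vertical below 0.04 rad and value of joint button above 1.3 rad and linear speed of board below 0.02 m/s); the robot touches nothing.
It fails at once if the board is lifted or tipped out of the rails (z of board in the frame of jig above 0.053 m or angle between board's own z axis and vertical above 0.3 rad).
It fails at once if the board is forced: more than 40 N from the fingers (contact force between the fingers and board above 40 N).
It fails at once if the mug is knocked or moved more than 20 mm (distance of mug from where it was at the start of the episode above 0.02 m).
It fails at once if the jar is knocked or moved more than 20 mm (distance of jar from where it was at the start of the episode above 0.02 m).
It fails at once if the screwdriver is knocked or moved more than 20 mm (distance of screwdriver from where it was at the start of the episode above 0.02 m).
It also fails if it takes over 51 s, if anything falls off the work surface, if the arm or the gripper's body presses on something with over 40 N, if the wrist force passes 120 N, or if a joint passes its speed limit or range.

## Working session

There is one attempt and no reset: what is moved stays moved. The work goes in short steps, Python scripts to look and compute and a tool call to move; the robot and the scene stay as the last step left them, time stands still between calls to the robot, and variables do not carry over. Pictures are saved under pics/ and viewed, at most 10 in all, crops included, and the job is handed in when it is done.

Besides the shell and the picture viewer there is one more tool, called after "Call:" as name([rows], argument=value, ...), one row to a line, values as JSON. servo_tool: Moves the arm, as the interface text tells. Its arguments: {"type":"object","properties":{"plan":{"type":"array"},"claw":{"type":"number"},"force":{"type":"number"}},"required":["plan"]}

```bash
mkdir -p pics; python3 - <<'E'
from plant import ctrl
import cv2
for n in ("scene","top"):
    cv2.imwrite(f"pics/{n}0.png",ctrl.get_image(n)[:,:,::-1])
    i=ctrl.camera_info(n);print(n,i)
s=ctrl.state();print(s["time"],s["position"],s["orientation"],s["force"],s["grip_width"],ctrl.finger_overhang)
E
```

```text
scene {'fx': 455.1943515743098, 'fy': 455.1943515743098, 'cx': 313.71506858358305, 'cy': 205.77853546977357, 'R': array([[ 0.8915147 ,  0.45298456,  0.00255495],
       [ 0.36278634, -0.71059614, -0.60285918],
       [-0.27127037,  0.53838472, -0.79784352]]), 't': array([-0.44423633, -0.1280161 ,  1.3544217 ])}
top {'fx': 512.1842059861336, 'fy': 512.1842059861336, 'cx': 314.46873717371, 'cy': 192.49280107220696, 'R': array([[-0.01546258, -0.99987291,  0.0038828 ],
       [-0.99829834,  0.01521963, -0.05629196],
       [ 0.05622572, -0.00474662, -0.9984068 ]]), 't': array([-5.74092051e-04,  4.74065976e-01,  1.53801971e+00])}
0.1 [0.1653617  0.60228171 0.24452823] [-7.69438318e-05  1.33504782e-01  9.91047845e-01 -7.97251030e-04] [-0.06108494  0.14428232 -0.08527788] 0.08541263176380606 0.014
```

View pics/top0.png

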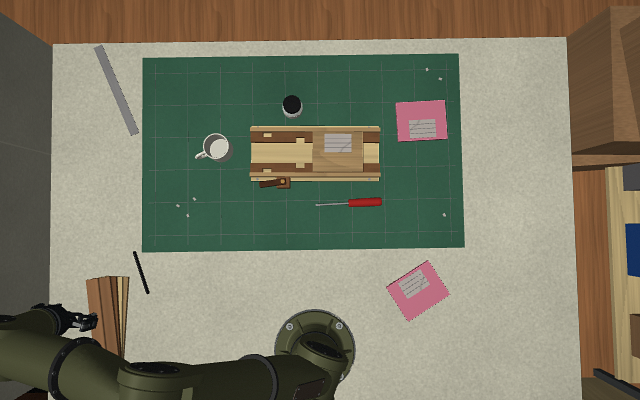

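View pics/scene0.png

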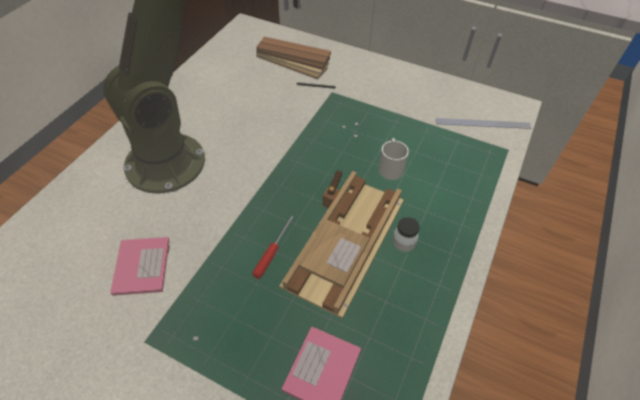

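The top view shows the jig at cols 250–380, rows 126–181. Its +x points to the image left (world +y), and the button sits on the near side at about (283,182). I'll enlarge this area to get accurate pixel positions.

```bash
python3 - <<'E'
import cv2
im=cv2.imread("pics/top0.png")[112:212,240:400]
cv2.imwrite("pics/c1.png",cv2.resize(im,None,fx=5,fy=5,interpolation=cv2.INTER_CUBIC))
E
```

```text
(no output)
```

View pics/c1.png

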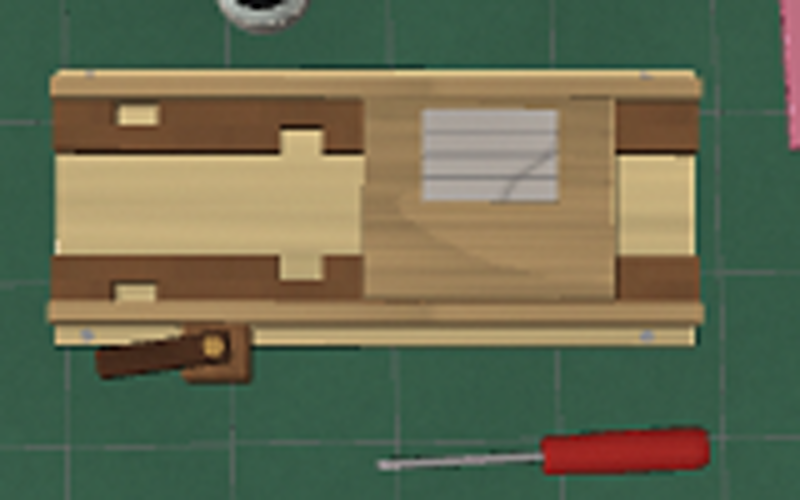

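The enlarged crop (5x, origin 240,112) gives these points:
- **Fence outer corners:** (52,72), (700,72), (49,321), (703,321)
- **Base edge:** (55,346), (696,346)
- **Board:** rear edge at u=616, front edge at u=363
- **Pivot:** (213,346)
- **Arm tip:** (97,363)

```bash
cat > h.py <<'E'
import numpy as np
from scipy.optimize import least_squares
from plant import ctrl
I=ctrl.camera_info("top");K=lambda u,v:((u+.5)/5-.5+240,(v+.5)/5-.5+112)
def proj(X):
    c=I["R"]@X+I["t"];return np.array([I["fx"]*c[0]/c[2]+I["cx"],I["fy"]*c[1]/c[2]+I["cy"]])
def ray(u,v,z):
    d=I["R"].T@np.array([(u-I["cx"])/I["fx"],(v-I["cy"])/I["fy"],1]);o=-I["R"].T@I["t"]
    return o+d*(z-o[2])/d[2]
def J(p,X):
    c,s=np.cos(p[2]),np.sin(p[2]);return np.array([p[0]+c*X[0]-s*X[1],p[1]+s*X[0]+c*X[1],X[2]])
def inv(p,W):
    c,s=np.cos(p[2]),np.sin(p[2]);d=W[:2]-p[:2];return np.array([c*d[0]+s*d[1],-s*d[0]+c*d[1]])*1000
E
python3 - <<'E'
from h import *
P=[((.17,-.0735,.045),(52,72)),((-.22,-.0735,.045),(700,72)),((.17,.0735,.045),(49,321)),((-.22,.0735,.045),(703,321)),((.17,.085,.01),(55,346)),((-.22,.085,.01),(696,346))]
f=lambda p:np.concatenate([proj(J(p,np.array(X)))-K(*u) for X,u in P])
r=least_squares(f,[.55,0,1.57]);p=r.x;print(p,r.fun.round(2));np.save("p.npy",p)
for n,u,z in [("rear",(616,198),.053),("rearR",(614,98),.053),("rearL",(616,298),.053),("front",(363,198),.053),("pivot",(213,346),.067),("tip",(97,363),.064),("jar",(262,-20),.08),("sd tip",(380,464),.005),("sd end",(708,450),.012)]:
    W=ray(*K(*u),z);print(n,W.round(4),inv(p,W).round(1))
for n,u,z in [("jartop",(292,101),.08),("mugtop",(217,148),.085)]:
    W=ray(*u,z);print(n,W.round(4),inv(p,W).round(1))
print(J(p,[.07,0,0]),J(p,[.07,.09,0]))
E
```

```text
[0.59635174 0.01435453 1.55567096] [-0.47  0.56  0.42  0.61 -0.21 -0.2   0.19 -0.2  -0.01 -0.4   0.09 -0.4 ]
rear [ 0.5922 -0.1529  0.053 ] [-167.3    1.6]
rearR [ 0.6521 -0.1529  0.053 ] [-166.4  -58.2]
rearL [ 0.5327 -0.1517  0.053 ] [-167.    61.1]
front [ 0.5945 -0.0028  0.053 ] [-17.2   1.6]
pivot [0.5067 0.0863 0.067 ] [70.6 90.7]
tip [0.498  0.1546 0.064 ] [138.7 100.5]
jar [0.72   0.0543 0.08  ] [  41.9 -123. ]
sd tip [ 0.4382 -0.0108  0.005 ] [-27.5 157.8]
sd end [ 0.4434 -0.2096  0.012 ] [-226.3  149.6]
jartop [0.7395 0.0541 0.08  ] [  41.9 -142.5]
mugtop [0.6035 0.2732 0.085 ] [258.9  -3.3]
[0.59741048 0.08434652 0.        ] [0.50742077 0.08570775 0.        ]
```

Call:
servo_tool([
  [0.75,-0.9,0,0,0,0.29],
  [0.75,-0.9,0,0,0,0.29],
  [0.75,-0.9,0,0,0,0.29],
  [0.75,-0.9,0,0,0,0.29],
  [0.75,-0.9,0,0,0,0.29],
  [0.75,-0.9,0,0,0,0.29],
  [0.75,-0.9,0,0,0,0.29],
  [0.75,-0.9,0,0,0,0.29],
  [0.75,-0.9,0,0,0,0.29],
  [0.75,-0.9,0,0,0,0.29],
], claw=1, force=40)

```text
time: 1.1
position: [0.4662, 0.2409, 0.2451]
orientation: [-0.0, 0.007, 1.0, -0.0]
force: [0.8, 1.0, -0.4]
grip_width: -0.0
gripper_force: 0.0
```

Call:
servo_tool([
  [0.32,-1,0,0,0,0],
  [0.32,-1,0,0,0,0],
  [0.32,-1,0,0,0,0],
  [0.32,-1,0,0,0,0],
  [0.32,-1,0,0,0,0],
  [0.32,-1,0,0,0,0],
  [0.32,-1,0,0,0,0],
  [0.32,-1,0,0,0,0],
  [0.32,-1,0,0,0,0],
  [0.32,-1,0,0,0,0],
])

```text
time: 2.1
position: [0.5935, -0.1589, 0.2449]
orientation: [-0.0, 0.007, 1.0, 0.0]
force: [1.7, 0.7, -0.0]
grip_width: 0.0003
gripper_force: 0.0
```

Call:
servo_tool([
  [0,-0.52,-0.4,0,0,0],
  [0,-0.52,-0.5,0,0,0],
  [0,0,-0.6,0,0,0],
  [0,0,-0.6,0,0,0],
  [0,0,-0.6,0,0,0],
  [0,0,-0.6,0,0,0],
  [0,0,-0.6,0,0,0],
  [0,0,-0.5,0,0,0],
  [0,0,-0.3,0,0,0],
  [0,0,-0.17,0,0,0],
])

```text
time: 3.1
position: [0.5928, -0.1987, 0.0492]
orientation: [-0.001, 0.007, 1.0, 0.0]
force: [0.4, -0.3, 0.3]
grip_width: -0.0002
gripper_force: 0.0
```

Call:
servo_tool([
  [0,0.15,0,0,0,0],
  [0,0.15,0,0,0,0],
  [0,0.15,0,0,0,0],
  [0,0.15,0,0,0,0],
  [0,0.15,0,0,0,0],
  [0,0.15,0,0,0,0],
  [0,0.15,0,0,0,0],
  [0.01,0.15,0,0,0,0],
  [0.01,0.15,0,0,0,0],
  [0.01,0.15,0,0,0,0],
])

```text
time: 4.1
position: [0.5948, -0.1392, 0.0508]
orientation: [0.0, 0.008, 1.0, -0.0]
force: [0.6, -4.2, 3.6]
grip_width: 0.0001
gripper_force: 2.4
```

Call:
servo_tool([
  [0,0.2,0,0,0,0],
  [0,0.2,0,0,0,0],
  [0.01,0.2,0,0,0,0],
  [0,0.2,0,0,0,0],
  [0,0.2,0,0,0,0],
  [0,0.2,0,0,0,0],
  [0.01,0.2,0,0,0,0],
  [0.01,0.2,0,0,0,0],
  [0,0.1,0,0,0,0],
  [0.0,0.1,0,0,0,0],
])

```text
time: 5.1
position: [0.5957, -0.0664, 0.0504]
orientation: [-0.0, 0.007, 1.0, -0.0]
force: [0.8, -5.1, 3.3]
grip_width: -0.0002
gripper_force: 2.3
```

```bash
python3 - <<'E'
from plant import ctrl
import cv2
im=ctrl.get_image("top")[:,:,::-1]
cv2.imwrite("pics/c2.png",cv2.resize(im[112:212,240:400],None,fx=5,fy=5,interpolation=cv2.INTER_CUBIC))
s=ctrl.state();print(s["time"],s["position"],s["force"])
E
```

```text
5.15 [ 0.59572528 -0.06559032  0.0503772 ] [ 0.18007069 -2.95852809  4.28607526]
```

View pics/c2.png

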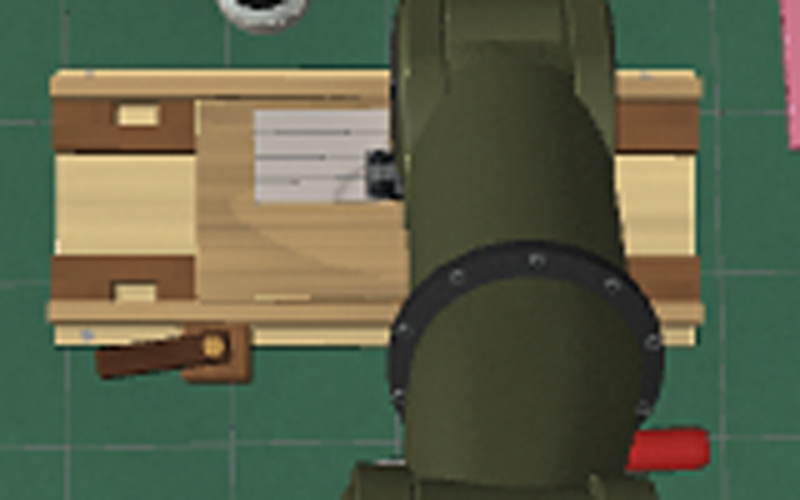

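The board's front edge moved from u=363 to u=196, which is 99 mm, so about 63 mm remain. I'll keep pushing and slow down near the notch.

Call:
servo_tool([
  [0,0.15,0,0,0,0],
  [0,0.15,0,0,0,0],
  [0.01,0.15,0,0,0,0],
  [0,0.15,0,0,0,0],
  [0,0.15,0,0,0,0],
  [0,0.15,0,0,0,0],
  [0.01,0.12,0,0,0,0],
  [0,0.1,0,0,0,0],
  [0,0.05,0,0,0,0],
  [0,0.05,0,0,0,0],
])

```text
time: 6.15
position: [0.5965, -0.018, 0.0504]
orientation: [-0.0, 0.007, 1.0, -0.0]
force: [0.0, -4.4, 1.0]
grip_width: 0.0002
gripper_force: 1.6
```

Call:
servo_tool([
  [0,0.02,0,0,0,0],
  [0,0.02,0,0,0,0],
  [0,0.02,0,0,0,0],
  [0,0.02,0,0,0,0],
  [0,0.02,0,0,0,0],
  [0,0.02,0,0,0,0],
  [0,0.02,0,0,0,0],
  [0,0.02,0,0,0,0],
  [0,0.02,0,0,0,0],
  [0,0.02,0,0,0,0],
])

```text
time: 7.15
position: [0.5966, -0.0099, 0.0504]
orientation: [-0.0, 0.007, 1.0, 0.0]
force: [-0.1, -1.9, -0.9]
grip_width: -0.0003
gripper_force: 1.2
```

Call:
servo_tool([
  [0,0.015,0,0,0,0],
  [0,0.015,0,0,0,0],
  [0,0.015,0,0,0,0],
  [0,0.015,0,0,0,0],
  [0,0.015,0,0,0,0],
  [0,0.015,0,0,0,0],
  [0,0.015,0,0,0,0],
  [0,0.015,0,0,0,0],
  [0,0,0,0,0,0],
  [0,0,0,0,0,0],
])

```text
time: 8.15
position: [0.5966, -0.005, 0.0505]
orientation: [0.0, 0.007, 1.0, 0.0]
force: [0.3, -0.4, -0.1]
grip_width: 0.0004
gripper_force: 0.0
```

```bash
python3 - <<'E'
from plant import ctrl
import cv2,numpy as np
t=ctrl.get_image("top")[:,:,::-1]; w=ctrl.get_image("scene")[:,:,::-1]
a=cv2.resize(t[120:190,245:345],(800,560)[:2],interpolation=cv2.INTER_CUBIC)[:, :]
b=w[165:315,270:430]
cv2.imwrite("pics/c3.png",np.hstack([cv2.resize(a,(400,280)),cv2.resize(b,(300,280),interpolation=cv2.INTER_CUBIC)]))
s=ctrl.state();print(s["time"],s["position"],s["force"])
E
```

```text
8.25 [ 0.59658859 -0.00521063  0.05047714] [0.76313763 0.55157254 0.40037482]
```

View pics/c3.png

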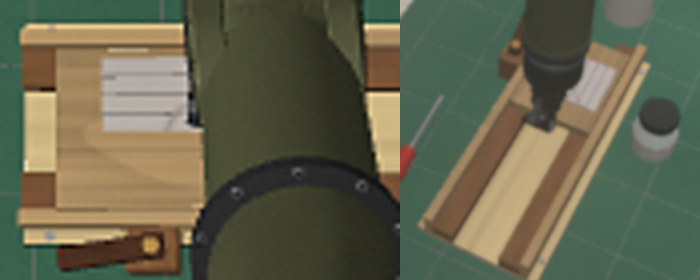

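The board front sits at about top px 259, near home. The contact force has vanished, which suggests it has dropped. I'll nudge it gently to confirm.

Call:
servo_tool([
  [0,0.015,0,0,0,0],
  [0,0.015,0,0,0,0],
  [0,0.015,0,0,0,0],
  [0,0.015,0,0,0,0],
  [0,0.015,0,0,0,0],
  [0,0.015,0,0,0,0],
  [0,0,0,0,0,0],
  [0,0,0,0,0,0],
  [0,0,0,0,0,0],
  [0,0,0,0,0,0],
])

```text
time: 9.25
position: [0.5966, -0.0016, 0.0504]
orientation: [-0.0, 0.007, 1.0, 0.0]
force: [0.2, -1.1, -0.3]
grip_width: -0.0
gripper_force: 0.9
```

Call:
servo_tool([
  [0,0.015,0,0,0,0],
  [0,0.015,0,0,0,0],
  [0,0.015,0,0,0,0],
  [0,0.015,0,0,0,0],
  [0,0.015,0,0,0,0],
  [0,0,0,0,0,0],
  [0,0,0,0,0,0],
  [0,0,0,0,0,0],
  [0,0,0,0,0,0],
  [0,0,0,0,0,0],
])

```text
time: 10.25
position: [0.5965, 0.001, 0.0504]
orientation: [-0.0, 0.008, 1.0, -0.0]
force: [-1.2, -3.4, -0.3]
grip_width: -0.0
gripper_force: 2.1
```

```bash
python3 - <<'E'
from plant import ctrl
import cv2,numpy as np
t=ctrl.get_image("top")[:,:,::-1]
cv2.imwrite("pics/c4.png",cv2.resize(t[115:190,245:345],(800,600),interpolation=cv2.INTER_CUBIC))
s=ctrl.state();print(s["time"],s["position"],s["force"])
E
```

```text
10.3 [0.59649897 0.00099122 0.0504466 ] [-0.39420328 -5.60788296 -0.48998067]
```

View pics/c4.png

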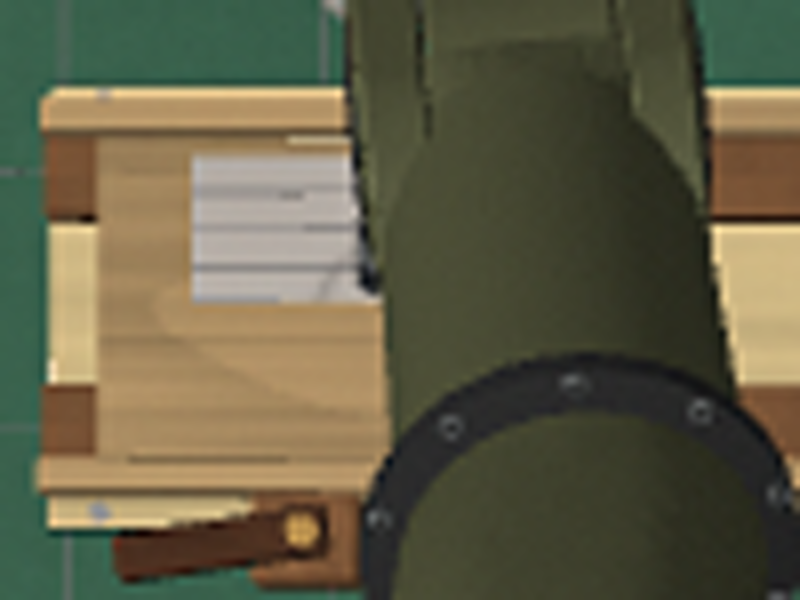

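Board front is at u≈97 (top px 257.1), about 21 mm short of the fence end, so the board is around x 73. A resistance above 5 N without sliding means it is against the pocket's front wall. I'll back off, rise, go to the outer side of the button, and check from there.

Call:
servo_tool([
  [0,-0.3,0,0,0,0],
  [0,0,0.8,0,0,0],
  [0,0,0.8,0,0,0],
  [0,0,0.8,0,0,0],
  [-0.56,0.6,0,0,0,0],
  [-0.56,0.6,0,0,0,0],
  [-0.56,0.6,0,0,0,0],
  [-0.56,0.6,0,0,0,0],
  [-0.56,0.6,0,0,0,0],
  [-0.56,0.6,0,0,0,0],
])

```text
time: 11.3
position: [0.4614, 0.1348, 0.1468]
orientation: [0.0, 0.007, 1.0, 0.001]
force: [0.6, 0.5, 0.9]
grip_width: 0.0
gripper_force: 0.0
```

```bash
python3 - <<'E'
from plant import ctrl
import cv2,numpy as np
t=ctrl.get_image("top")[:,:,::-1];w=ctrl.get_image("scene")[:,:,::-1]
cv2.imwrite("pics/c5.png",np.hstack([cv2.resize(t[115:190,245:325],(400,375),interpolation=cv2.INTER_CUBIC),cv2.resize(w[165:265,310:410],(375,375),interpolation=cv2.INTER_CUBIC)]))
s=ctrl.state();print(s["time"],s["position"],s["force"])
E
```

```text
11.4 [0.45923143 0.13746555 0.14675628] [1.63676616 0.22415196 0.42799272]
```

View pics/c5.png

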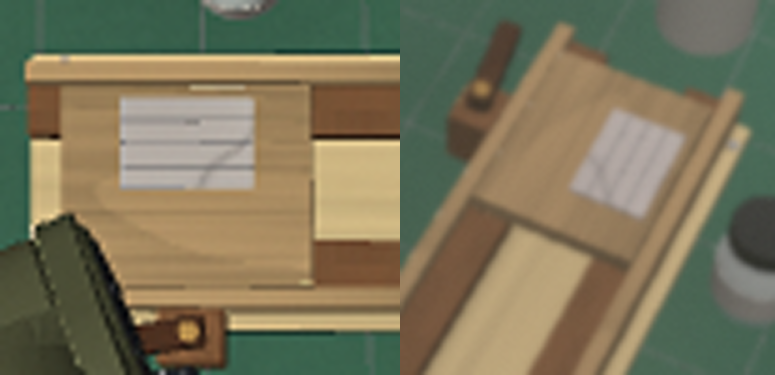

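```bash
python3 - <<'E'
from h import *
p=np.load("p.npy");S=ctrl.camera_info("scene")
def ps(X):
    c=S["R"]@X+S["t"];return np.array([S["fx"]*c[0]/c[2]+S["cx"],S["fy"]*c[1]/c[2]+S["cy"]])
for z in(.045,.053):
  for x in(-.005,-.002):
    print(z,x,"top rear",proj(J(p,[x,0,z])).round(1),"front",proj(J(p,[x+.15,0,z])).round(1),"scene L",ps(J(p,[x,.06,z])).round(1),"R",ps(J(p,[x,-.06,z])).round(1))
print(proj(J(p,[.17,0,.045])))
# finger start & sweep in world
for th in np.arange(-.15,1.6,.25):
    for d in(.023,): print(round(th,2),J(p,[.07+.05*np.cos(th)+d*np.sin(th),.09-.05*np.sin(th)+d*np.cos(th),0]).round(4))
E
```

```text
0.045 -0.005 top rear [308.1 151. ] front [257.8 151. ] scene L [328.6 218.2] R [371.3 236.4]
0.045 -0.002 top rear [307.1 151. ] front [256.7 151. ] scene L [329.2 217.4] R [371.7 235.5]
0.053 -0.005 top rear [308.1 150.7] front [257.5 150.6] scene L [328.7 216.4] R [371.6 234.6]
0.053 -0.002 top rear [307.1 150.7] front [256.5 150.6] scene L [329.2 215.5] R [372.1 233.7]
[249.35967577 151.01653844]
-0.15 [0.4779 0.1322 0.    ]
0.1 [0.4903 0.138  0.    ]
0.35 [0.5038 0.1406 0.    ]
0.6 [0.5175 0.1398 0.    ]
0.85 [0.5306 0.1356 0.    ]
1.1 [0.5422 0.1284 0.    ]
1.35 [0.5517 0.1184 0.    ]
```

The measured rear corners in the scene view, (328.7,218.3) and (370.8,235.7), match a board top at z 45 mm, so the board is home. Next I'll lower beside the button arm and push it round.

Call:
servo_tool([
  [0,0,-0.7,0,0,0],
  [0,0,-0.7,0,0,0],
  [0,0,-0.6,0,0,0],
  [0.1,0,0,0,0,0],
  [0.1,0,0,0,0,0],
  [0.1,0,0,0,0,0],
  [0.1,0,0,0,0,0],
  [0.1,0,0,0,0,0],
  [0.1,0,0,0,0,0],
  [0.15,0,0,0,0,0],
])

```text
time: 12.4
position: [0.4921, 0.1337, 0.0667]
orientation: [-0.0, 0.007, 1.0, 0.0]
force: [-1.8, 1.6, 1.8]
grip_width: -0.0003
gripper_force: 1.2
```

Call:
servo_tool([
  [0.1,0,0,0,0,0],
  [0.1,0.02,0,0,0,0],
  [0.1,0.02,0,0,0,0],
  [0.12,0,0,0,0,0],
  [0.12,0,0,0,0,0],
  [0.12,-0.01,0,0,0,0],
  [0.12,-0.02,0,0,0,0],
  [0.12,-0.04,0,0,0,0],
  [0.1,-0.05,0,0,0,0],
  [0.1,-0.06,0,0,0,0],
])

```text
time: 13.4
position: [0.5367, 0.1276, 0.0665]
orientation: [0.0, 0.007, 1.0, 0.0]
force: [-1.4, 0.3, -0.3]
grip_width: -0.0001
gripper_force: 0.6
```

Call:
servo_tool([
  [0.1,-0.05,0,0,0,0],
  [0.1,-0.05,0,0,0,0],
  [0.08,-0.06,0,0,0,0],
  [0.08,-0.06,0,0,0,0],
  [0.06,-0.06,0,0,0,0],
  [0.04,-0.05,0,0,0,0],
  [0.02,-0.05,0,0,0,0],
  [0,-0.04,0,0,0,0],
  [0,0,0,0,0,0],
  [0,0,0,0,0,0],
])

```text
time: 14.4
position: [0.5555, 0.1107, 0.0665]
orientation: [0.0, 0.007, 1.0, -0.0]
force: [0.5, -0.4, 0.2]
grip_width: -0.0001
gripper_force: 0.0
```

Call:
servo_tool([
  [0,-0.04,0,0,0,0],
  [0,-0.04,0,0,0,0],
  [0,-0.04,0,0,0,0],
  [0,-0.03,0,0,0,0],
  [0,-0.03,0,0,0,0],
  [0,0,0,0,0,0],
  [0,0,0,0,0,0],
  [0,0,0,0,0,0],
  [0,0,0,0,0,0],
  [0,0,0,0,0,0],
])

```text
time: 15.4
position: [0.5557, 0.1077, 0.0667]
orientation: [0.001, 0.006, 1.0, 0.002]
force: [0.8, 10.4, -1.8]
grip_width: -0.0001
gripper_force: 4.6
```

The button is pressing on its hard stop at about 10 N. I'll back away, rise and check.

Call:
servo_tool([
  [0,0.3,0,0,0,0],
  [0,0.3,0,0,0,0],
  [0,0,0.6,0,0,0],
  [0,0,0.8,0,0,0],
  [0,0,0.8,0,0,0],
  [0,0,0.8,0,0,0],
  [-0.8,0.5,0.4,0,0,0],
  [-0.8,0.5,0,0,0,0],
  [-0.8,0.5,0,0,0,0],
  [0,0,0,0,0,0],
])

```text
time: 16.4
position: [0.455, 0.1909, 0.2028]
orientation: [-0.001, 0.004, 1.0, 0.0]
force: [0.7, -0.9, -0.6]
grip_width: 0.0003
gripper_force: 0.0
```

```bash
python3 - <<'E'
from plant import ctrl
import cv2,numpy as np
t=ctrl.get_image("top")[:,:,::-1];w=ctrl.get_image("scene")[:,:,::-1]
cv2.imwrite("pics/c6.png",np.hstack([cv2.resize(t[95:215,190:390],(400,240),interpolation=cv2.INTER_CUBIC),cv2.resize(w[135:315,240:430],(253,240),interpolation=cv2.INTER_CUBIC)]))
s=ctrl.state();print(s["time"],s["position"],s["force"])
E
```

```text
16.5 [0.45895292 0.18830374 0.20279722] [-0.22964778 -0.08672093  0.18051068]
```

View pics/c6.png

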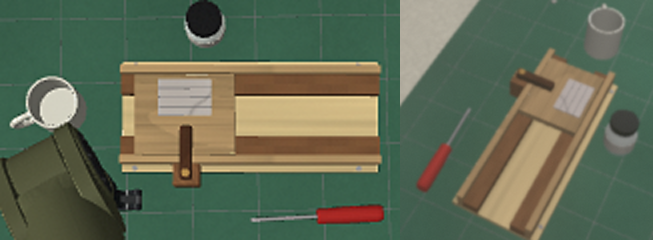

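The button lies square across the homed board (arm at u≈186, v 125–180). The mug, jar and screwdriver haven't moved and the hand is clear.

```bash
python3 -c "
from plant import ctrl
print(ctrl.job_done())"
```

```text
the job is handed in; nothing more can be done
None
```

I handed the job in at about 16.5 s: the board is home in its notch, the turn-button lies square across it, and the mug, jar and screwdriver were not disturbed; the hand-in call gave no verdict, so this rests on my last pictures.

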